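# Check a descaled lint-trap cap on the thread gauge

### The job

Take the blue screw cap that stands on the green mat, set it on the brass thread gauge and screw it clockwise, pressing lightly, until you feel it come up snug against a stop and hold it there for a moment, never forcing it. Then unscrew it and stand it upright in the white tray if it went fully home (its rim down on the gauge's collar), or in the orange tray if it stuck before that. Leave the cap on the grey mat and the other things where they are.

Things in the scene. Friction and masses are not known exactly. Their poses are not given: they have to be found in the camera images.
- cap_a_mid (a point): Centre, half-way up, of a blue screw cap standing mouth down, 43 mm across, 60 mm tall, 60 g; z up. Ribbed skirt with top: 34 mm tall; on it a grip bar 38 mm long (along x), 10 mm thick (along y), 26 mm tall, its middle 17 mm above this point: hold it there. Same after a half turn. cap_a and cap_b look alike; one screws fully home, the other has lime inside and stops early
- cap_b_mid (a point): Centre, half-way up, of a blue screw cap standing mouth down, 43 mm across, 60 mm tall, 60 g; z up. Ribbed skirt with top: 34 mm tall; on it a grip bar 38 mm long (along x), 10 mm thick (along y), 26 mm tall, its middle 17 mm above this point: hold it there. Same after a half turn. cap_a and cap_b look alike; one screws fully home, the other has lime inside and stops early
- cap_a: The same cap as cap_a_mid; origin at the centre of its mouth, 30 mm below that point, same axes. Two lugs inside, under the ends of the grip bar, run in the gauge's thread
- cap_b: The same cap as cap_b_mid; origin at the centre of its mouth, 30 mm below that point, same axes. Two lugs inside, under the ends of the grip bar, run in the gauge's thread
- gauge: Fixed thread gauge, origin at the centre of its underside: steel base 88 mm across, 10 mm tall; collar 52 mm across up to 14 mm; brass stud up to 34 mm, with a coarse two-start right-hand thread 33 mm across, 24 mm of travel a turn, 1.6 mm axial play. On the base two white ticks along its +x and -x, two yellow ticks along +y and -y
- gauge_seat (a point): On the gauge's axis, 14 mm above the worktop, axes as the gauge: height of a cap's rim when fully home. Set the cap on with its bar along y (yellow ticks), rim then about 5 mm higher; turn clockwise from above, pressing with about 4 N. A good cap meets a stop after about 1.6 rad, bar along x (white ticks), rim on the collar
- gauge_top (a point): On the gauge's axis, 40 mm above the worktop, top of the steel blade. A limed cap meets its stop about 0.8 rad, or 3 mm, before home. Free turning takes up to 0.1 N m; a stop shows as a rise of 0.12 to 0.2; over about 0.3 N m of turning or 20 N of pressing counts as forcing. To take a cap off turn it anticlockwise by as much as it was turned on, then lift
- telltale (a joint): Small red telltale pin, 6 mm across, standing 1.8 mm out of the gauge's collar: 0 out, 0.0018 pushed in. The rim of a cap that comes fully home pushes it in, and it stays in; a limed cap does not reach it. Not to be pressed by hand
- gauge_stops: Two black rubber stop posts, 5 mm across, on the gauge's collar beside the thread's lower end, hidden under the cap: a good cap's lugs come up against them when it is home. Origin on the gauge's axis at its underside, axes as the gauge
- gauge_tip: Steel blade, 22 x 5 mm, fixed across the top of the gauge's stud, its top 40 mm above the worktop; origin on the gauge's axis, 7 mm lower. The lime in a bad cap catches on it; a good cap clears it
- green_mat: Round green mat, 72 mm across, 3 mm thick, fixed; the cap to be checked stands on it; origin at the centre of its underside
- grey_mat: Round grey mat, 72 mm across, 3 mm thick, fixed; the cap on it is not to be touched; origin at the centre of its underside
- white_tray: White square open tray for caps that fit, 125 mm wide, 22 mm tall, walls 4 mm, floor 4 mm, fixed; origin at the centre of its underside
- orange_tray: Orange square open tray for caps that stick, 125 mm wide, 22 mm tall, walls 4 mm, floor 4 mm, fixed; origin at the centre of its underside
- candle: candle in a clear glass, 76 mm across, 90 mm tall, a bystander on the right; origin at the centre of its underside
- the_hand_balm: round grey and white pot, 69 mm across, 41 mm tall, a bystander on the right; origin at the centre of its underside
- spool_red: spool of red thread, 30 mm across, 48 mm tall, a bystander on the left; origin at the centre of its underside

How it is judged (in metres and radians):
On the way:
1. the cap from the green mat is screwed to its stop and held there with over 3 N (home on the rubber stops with the telltale in, or caught on the blade), the other still on the grey mat (((horizontal distance between cap_a_mid and gauge_seat below 0.003 m and angle between cap_a_mid's own z axis and vertical below 0.12 rad and z of cap_a_mid in the frame of gauge_seat below 0.0315 m and angle between the x axis of cap_a_mid and the x axis of gauge_seat, either way round below 0.2 rad and value of joint telltale above 0.001 m and contact force between cap_a and gauge_stops above 3 N and horizontal distance between cap_b_mid and grey_mat below 0.03 m and distance of cap_b_mid from where it was at the start of the episode below 0.015 m) or (horizontal distance between cap_a_mid and gauge_seat below 0.003 m and angle between cap_a_mid's own z axis and vertical below 0.12 rad and z of cap_a_mid in the frame of gauge_seat below 0.0348 m and angle between the x axis of cap_a_mid and the x axis of gauge_seat, either way round below 0.95 rad and contact force between cap_a and gauge_tip above 3 N and horizontal distance between cap_b_mid and grey_mat below 0.03 m and distance of cap_b_mid from where it was at the start of the episode below 0.015 m) or (horizontal distance between cap_b_mid and gauge_seat below 0.003 m and angle between cap_b_mid's own z axis and vertical below 0.12 rad and z of cap_b_mid in the frame of gauge_seat below 0.0315 m and angle between the x axis of cap_b_mid and the x axis of gauge_seat, either way round below 0.2 rad and value of joint telltale above 0.001 m and contact force between cap_b and gauge_stops above 3 N and horizontal distance between cap_a_mid and grey_mat below 0.03 m and distance of cap_a_mid from where it was at the start of the episode below 0.015 m) or (horizontal distance between cap_b_mid and gauge_seat below 0.003 m and angle between cap_b_mid's own z axis and vertical below 0.12 rad and z of cap_b_mid in the frame of gauge_seat below 0.0348 m and angle between the x axis of cap_b_mid and the x axis of gauge_seat, either way round below 0.95 rad and contact force between cap_b and gauge_tip above 3 N and horizontal distance between cap_a_mid and grey_mat below 0.03 m and distance of cap_a_mid from where it was at the start of the episode below 0.015 m))), for 0.2 s.
At the end, for the whole second after the job is handed in: The checked cap stands upright (within 0.15 rad) and at rest on the floor of the right tray, its centre within 45 mm of the tray's middle along each side: white if it came home (telltale in), orange if it stuck (telltale out). The other cap is still on the grey mat, moved less than 15 mm (((x of cap_a_mid in the frame of white_tray between -0.045 and 0.045 m and y of cap_a_mid in the frame of white_tray between -0.045 and 0.045 m and height (world z) of cap_a_mid below 0.04 m and angle between cap_a_mid's own z axis and vertical below 0.15 rad and linear speed of cap_a below 0.02 m/s and value of joint telltale above 0.001 m and horizontal distance between cap_b_mid and grey_mat below 0.03 m and distance of cap_b_mid from where it was at the start of the episode below 0.015 m) or (x of cap_a_mid in the frame of orange_tray between -0.045 and 0.045 m and y of cap_a_mid in the frame of orange_tray between -0.045 and 0.045 m and height (world z) of cap_a_mid below 0.04 m and angle between cap_a_mid's own z axis and vertical below 0.15 rad and linear speed of cap_a below 0.02 m/s and not (value of joint telltale above 0.001 m) and horizontal distance between cap_b_mid and grey_mat below 0.03 m and distance of cap_b_mid from where it was at the start of the episode below 0.015 m) or (x of cap_b_mid in the frame of white_tray between -0.045 and 0.045 m and y of cap_b_mid in the frame of white_tray between -0.045 and 0.045 m and height (world z) of cap_b_mid below 0.04 m and angle between cap_b_mid's own z axis and vertical below 0.15 rad and linear speed of cap_b below 0.02 m/s and value of joint telltale above 0.001 m and horizontal distance between cap_a_mid and grey_mat below 0.03 m and distance of cap_a_mid from where it was at the start of the episode below 0.015 m) or (x of cap_b_mid in the frame of orange_tray between -0.045 and 0.045 m and y of cap_b_mid in the frame of orange_tray between -0.045 and 0.045 m and height (world z) of cap_b_mid below 0.04 m and angle between cap_b_mid's own z axis and vertical below 0.15 rad and linear speed of cap_b below 0.02 m/s and not (value of joint telltale above 0.001 m) and horizontal distance between cap_a_mid and grey_mat below 0.03 m and distance of cap_a_mid from where it was at the start of the episode below 0.015 m))); the robot touches nothing.
It fails at once if a cap is forced on the gauge (more than 45 N between them) (contact force between any of cap_a, cap_b and gauge above 45 N).
It fails at once if a bystander is moved by more than 30 mm (distance of any of candle, the_hand_balm, spool_red from where it was at the start of the episode above 0.03 m).
It also fails if it takes over 72 s, if anything falls off the work surface, if the arm or the gripper's body presses on something with over 40 N, if the wrist force passes 120 N, or if a joint passes its speed limit or range.

### The arm

A 6-joint arm with a two-finger parallel gripper is mounted at the origin on a cart in front of the work surface, level with it; the furniture and walls round the work are solid. World frame = base frame: x ahead of the robot, y to its left, z up, the work surface at z = 0. Lengths are in m, angles in degrees, forces in N, time in s.
With the tool pointing down it reaches from about 0.375 to 0.9 m from the base axis. Payload 3.1 kg.
Tool frame: the origin (TCP) lies on the centre line of the jaws, within the pads' length; the fingertips stand 8 mm ahead of it and the grasp point (between the pads) lies 11 mm behind it (bot.tip_extent is the distance from the TCP to the fingertips, in m); z points along the fingers, y is the line along which they close (so a half turn about z gives the same grasp; the last joint's range is limited). The gripper opens to 87 mm and grips with 3 to 60 N. Pads are 19 mm wide; open, the fingers measure 117 mm over their backs; the gripper's body (75 mm by 190 mm) begins 51 mm behind the grasp point.
Start: joints at [64.372, 30.224, 82.088, -0, 67.689, -10.227], TCP at [0.166, 0.603, 0.231] pointing down, gripper open.
Joint ranges: [-176.69, 176.69], [-43.24, 126.21], [12.49, 139.97], [-82, 262], [0, 151.66], [-163.58, 163.58]. Speed limits (degrees/s): [159.86, 159.86, 180, 180, 180, 180].

### API

Orientations are given as a 3x3 rotation matrix whose columns are the frame's x, y, z axes.
In Python, from rig import bot, vision, workorder gives the robot as it stands.
- The arm moves only by the shell command python3 -m handwheel 'ROWS'. ROWS is JSON, a list of rows, each an object with "delta_rot": the turn, a rotation vector about the tool's x, y, z in rad, a list of three; "xyz": the shift along the tool's x, y, z in mm, a list of three; "hand": the closure, from -1 (fully open) to 1 (shut). A call has exactly 5 rows; each row is the pose to reach, as a shift and turn from the pose commanded when the call began, along the tool's axes at that moment; what a row does not reach only later rows make up. A row lasts 1/8 s, in which the tool goes at most 62.5 mm and 10.7 degrees, less where a joint would pass 70% of its speed; a pose out of reach is approached as far as the arm can. A call with a gripper value outside its range is refused whole. The fingers move at their own pace and stop on an object; the grip force is fixed at half the most. Time passes only in rows, so rows that repeat a pose let the fingers close, or fill a call up. It gives the time, the measured TCP pose, the force, the opening and the grip force at its end, in the units of the state.
- bot.read_state(): the state, without advancing time (a new reading comes with each control period).
- vision.capture(name): name is "side" or "top"; returns the picture (420x560x3 uint8, red, green, blue); there is no depth.
- vision.camera_model(name): a dict with "camera_matrix" (3x3 intrinsics, pixels), "dist_coeffs" ([k1, k2, p1, p2, k3] as OpenCV has them; the pictures are not rectified), "camera_from_world" (4x4, takes a point from world to camera coordinates). Camera axes: x right, y up, looking along -z (the intrinsics and any distortion apply to the point x, -y, -z); pixel columns grow to the right and rows downward; lengths in m; the calibration is good to about 2 mm. A picture is of the moment at which its call begins. camera_model takes no time and is no camera call.
- workorder.hand_in(): hands the job in; it is judged then, once.
The state is a dict: "time_s": time; "joint_positions": joint angles; "qvel": joint speeds; "tau": joint torques, N m; "position": TCP position; "tcp_rot": TCP orientation; "force": force on the tool from outside, world axes, zero at the start; "moment": the same for the moment, N m; "opening": opening from 0.0 (shut) to 1.0 (fully open); "grasp_force": force on a finger pad.
Only numpy, scipy, OpenCV 4.12 (cv2) and the standard library are available. Lean on these libraries where they do the work, as an engineer would, in place of code of your own. Each camera call takes 0.05 s, during which the arm holds its last target. There are 200 camera calls.

## Working session

There is one attempt and no reset: what is moved stays moved. The work goes in short steps, Python scripts to look and compute and a shell command to move; the robot and the scene stay as the last step left them, time stands still between calls to the robot, and variables do not carry over. Pictures are saved under pics/ and viewed, at most 10 in all, crops included, and the job is handed in when it is done.

```bash
mkdir -p pics; cat > h.py <<'E'
import numpy as np, cv2, json
from rig import bot, vision, workorder
np.set_printoptions(precision=4,suppress=True)
def cam(n):
    m=vision.camera_model(n); return np.array(m["camera_matrix"],float),np.array(m["dist_coeffs"],float),np.array(m["camera_from_world"],float)
F=np.diag([1.,-1,-1])
def ray(n,uv,z):
    K,D,T=cam(n); p=cv2.undistortPoints(np.array([[uv]],float),K,D)[0,0]
    d=T[:3,:3].T@(F@np.array([p[0],p[1],1])); c=-T[:3,:3].T@T[:3,3]
    return c+d*(z-c[2])/d[2]
def proj(n,X):
    K,D,T=cam(n); X=np.atleast_2d(X)
    P=(F@(T[:3,:3]@X.T+T[:3,3:4])).T
    return cv2.projectPoints(P,np.zeros(3),np.zeros(3),K,D)[0][:,0]
def snap(n,name):
    im=vision.capture(n); cv2.imwrite(f"pics/{name}.png",im[:,:,::-1]); return im
E
python3 - <<'E'
from h import *
for n in("top","side"):
    snap(n,n+"0"); K,D,T=cam(n); print(n,K[0,0],D,"c",-T[:3,:3].T@T[:3,3],"look",-T[2,:3])
s=bot.read_state(); print(s)
E
```

```text
top 531.398326340976 [-0.1804  0.      0.      0.      0.    ] c [ 0.4562 -0.1199  1.0694] look [ 0.078   0.0158 -0.9968]
side 387.21981660217074 [-0.0489  0.      0.      0.      0.    ] c [1.0812 0.3242 0.5562] look [-0.6301 -0.4923 -0.6005]
{'time_s': 0.1, 'joint_positions': array([ 64.3709,  30.2722,  82.1494,  -0.0026,  67.6874, -10.2257]), 'qvel': array([-0.0323, -0.0763, -0.142 ,  0.0188,  0.0094,  0.0524]), 'tau': array([ -0.0004, -44.0984, -17.7151,   0.0635,   0.0534,  -0.    ]), 'position': array([0.1657, 0.602 , 0.2297]), 'tcp_rot': array([[-0.9641,  0.2656, -0.0008],
       [ 0.2656,  0.9641, -0.0017],
       [ 0.0003, -0.0019, -1.    ]]), 'force': array([-0.0907, -0.5402, -0.114 ]), 'moment': array([-0.0013,  0.0072,  0.0086]), 'grasp_force': 0.0, 'opening': 1.0018160645463172}
```

View pics/top0.png

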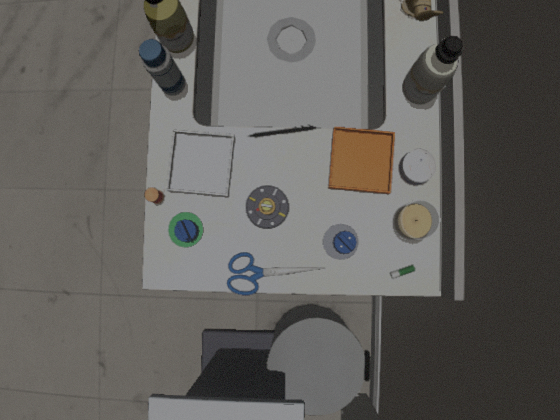

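View pics/side0.png

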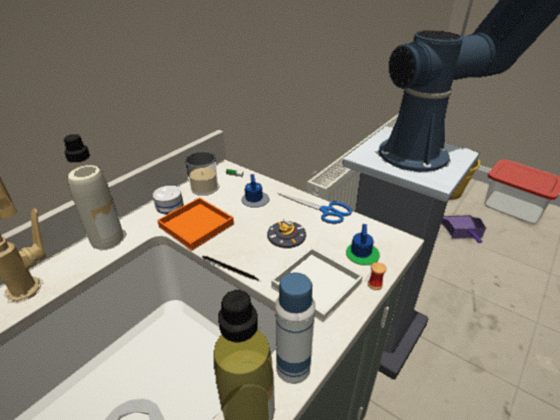

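The top view shows the green mat and its cap near (186,230), the gauge near (267,207), the white tray near (202,163), the orange tray near (362,160), and the grey mat's cap near (344,242). The spool is near (152,195). Next I'll measure these by segmentation and check them in zoomed crops.

```bash
cat > seg.py <<'E'
from h import *
im=cv2.imread("pics/top0.png"); hsv=cv2.cvtColor(im,cv2.COLOR_BGR2HSV)
def blob(mask,c,r):
    m=np.zeros(mask.shape,np.uint8); cv2.circle(m,c,r,255,-1); m=m&mask
    k,lab,st,ce=cv2.connectedComponentsWithStats(m); i=1+np.argmax(st[1:,4]); return (lab==i).astype(np.uint8),ce[i],st[i]
g=cv2.inRange(hsv,(45,90,30),(85,255,255)); m,c,st=blob(g,(186,230),30)
cs=cv2.findContours(m,0,1)[0][0]; e=cv2.fitEllipse(cs); print("green",e,ray("top",e[0],.003))
for nm,c0,r in(("white",(202,163),46),("orange",(362,160),46)):
    mk=cv2.inRange(hsv,(5,150,60),(20,255,255)) if nm=="orange" else cv2.inRange(hsv,(0,0,100),(180,60,255))
    m,c,st=blob(mk,c0,r); rr=cv2.minAreaRect(cv2.findContours(m,0,1)[0][0]); print(nm,rr,ray("top",rr[0],.015))
gd=im[207-45:207+45,267-45:267+45]; base=cv2.inRange(cv2.cvtColor(im,cv2.COLOR_BGR2GRAY),0,85)
m,c,st=blob(base,(267,207),30); e=cv2.fitEllipse(cv2.convexHull(cv2.findContours(m,0,1)[0][0])); print("gauge",e,ray("top",e[0],.010))
a=cv2.resize(im[190:270,146:226],(480,480),interpolation=cv2.INTER_CUBIC)
b=cv2.resize(im[177:237,237:297],(480,480),interpolation=cv2.INTER_CUBIC)[:, :310+170]
cv2.imwrite("pics/crop0.png",cv2.resize(cv2.convertScaleAbs(np.hstack([a,b]),alpha=1.5),(800,400)))
E
python3 seg.py
```

```text
green ((185.33277893066406, 229.21728515625), (32.71650695800781, 33.21429443359375), 5.272520542144775) [0.4955 0.0898 0.003 ]
white ((202.00003051757812, 163.00003051757812), (91.23155975341797, 91.23157501220703), 63.43495178222656) [0.6295 0.0585 0.015 ]
orange ((361.6941223144531, 156.97647094726562), (60.743629455566406, 55.3748779296875), 4.39870548248291) [ 0.6485 -0.2632  0.015 ]
gauge ((266.8912658691406, 206.8603515625), (42.382102966308594, 42.937313079833984), 9.55765438079834) [ 0.5439 -0.0747  0.01  ]
```

View pics/crop0.png

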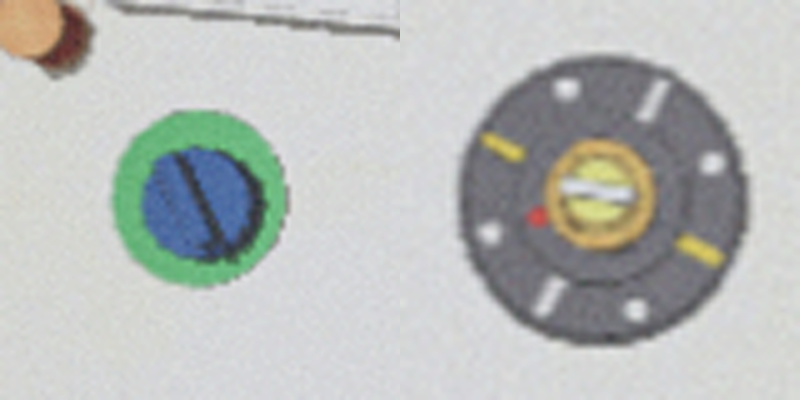

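Left crop: cap on the green mat with its bar running from upper left to lower right (a dark shaded face, about (178,155) to (222,250)). Right crop: white gauge ticks at (653,101) and (549,297), yellow ticks at (502,147) and (700,249). Next I'll fit the cap model in both views and get the gauge pose from the ticks.

```bash
cat > fit.py <<'E'
from h import *
from scipy.optimize import minimize, differential_evolution
S=4
def capmask(n,x,y,z,yaw,box):   # z = mouth height
    t=np.linspace(0,2*np.pi,60); c=np.c_[.0215*np.cos(t),.0215*np.sin(t)]
    sk=np.vstack([np.c_[c,0*t],np.c_[c,0*t+.034]])
    br=np.array([[a,b,h] for a in(-.019,.019) for b in(-.005,.005) for h in(.034,.060)])
    R=np.array([[np.cos(yaw),-np.sin(yaw),0],[np.sin(yaw),np.cos(yaw),0],[0,0,1]])
    m=np.zeros(((box[3]-box[1])*S,(box[2]-box[0])*S),np.uint8)
    for P in(sk,br):
        uv=(proj(n,P@R.T+[x,y,z])-[box[0]-.5,box[1]-.5])*S
        cv2.fillConvexPoly(m,cv2.convexHull(uv.astype(np.float32)).astype(np.int32),255)
    return cv2.resize(m,(box[2]-box[0],box[3]-box[1]),interpolation=cv2.INTER_AREA)/255.
def bluemask(im,box):
    c=im[box[1]:box[3],box[0]:box[2]]; h=cv2.cvtColor(c,cv2.COLOR_BGR2HSV)
    return (cv2.inRange(h,(100,110,15),(130,255,255))>0)*1.
if __name__=="__main__":
    boxes={"top":(160,205,212,255),"side":(340,215,390,270)}
    obs={n:bluemask(cv2.imread(f"pics/{n}0.png"),b) for n,b in boxes.items()}
    for use in(["top"],["side"],["top","side"]):
        f=lambda p:sum(np.abs(capmask(n,p[0],p[1],.003,p[2],boxes[n])-obs[n]).sum() for n in use)
        r=differential_evolution(f,[(.475,.515),(.07,.11),(-.6,1.6)],seed=1,maxiter=25,popsize=10,polish=False)
        print(use,r.x[:2],np.degrees(r.x[2]),r.fun,[obs[n].sum() for n in use])
    C=lambda u,v:(237+(u-400)/400*60-.5,177+v/400*60-.5)
    w=[ray("top",C(653,101),.01),ray("top",C(549,297),.01)]; y=[ray("top",C(502,147),.01),ray("top",C(700,249),.01)]
    for a,b in(w,y): print("tick mid",(a+b)/2,"angle",np.degrees(np.arctan2(*(a-b)[1::-1])))
    # side view crop: green cap and gauge
    im=cv2.imread("pics/side0.png")
    print("gauge in side",proj("side",[[.5439,-.0747,.01]]),"mat",proj("side",[[.4955,.0898,.003]]))
    a=cv2.resize(im[215:275,335:395],(400,400),interpolation=cv2.INTER_CUBIC); b=cv2.resize(im[205:265,257:317],(400,400),interpolation=cv2.INTER_CUBIC)
    cv2.imwrite("pics/crop1.png",cv2.convertScaleAbs(np.hstack([a,b]),alpha=1.4))
E
python3 fit.py
```

```text
['top'] [0.4927 0.0863] -9.95235155212119 134.39607843137253 [np.float64(308.0)]
['side'] [0.4875 0.0839] 22.62148141041624 109.01568627450979 [np.float64(456.0)]Traceback (most recent call last):
  File "fit.py", line 22, in <module>
    r=differential_evolution(f,[(.475,.515),(.07,.11),(-.6,1.6)],seed=1,maxiter=25,popsize=10,polish=False)
    return fun(*args, **kwargs)
    ret = solver.solve()
    next(self)
    ~~~~^^^^^^
    energy = self.func(parameters)
    return self.f(x, *self.args)
           ~~~~~~^^^^^^^^^^^^^^^
  File "fit.py", line 21, in <lambda>
    f=lambda p:sum(np.abs(capmask(n,p[0],p[1],.003,p[2],boxes[n])-obs[n]).sum() for n in use)
               ~~~^^^^^^^^^^^^^^^^^^^^^^^^^^^^^^^^^^^^^^^^^^^^^^^^^^^^^^^^^^^^^^^^^^^^^^^^^^^
  File "fit.py", line 21, in <genexpr>
    f=lambda p:sum(np.abs(capmask(n,p[0],p[1],.003,p[2],boxes[n])-obs[n]).sum() for n in use)
                          ~~~~~~~^^^^^^^^^^^^^^^^^^^^^^^^^^^^^^^^
  File "fit.py", line 11, in capmask
    uv=(proj(n,P@R.T+[x,y,z])-[box[0]-.5,box[1]-.5])*S
        ~~~~^^^^^^^^^^^^^^^^^
  File "h.py", line 12, in proj
    K,D,T=cam(n); X=np.atleast_2d(X)
          ~~~^^^
  File "h.py", line 5, in cam
    m=vision.camera_model(n); return np.array(m["camera_matrix"],float),np.array(m["dist_coeffs"],float),np.array(m["camera_from_world"],float)
ValueError: time passes only in moves, steps and waits
```

```bash
sed -i 's/^def cam(n):/import functools\n@functools.cache\ndef cam(n):/' h.py
python3 - <<'E'
import re
s=open('fit.py').read()
s=s.replace("""return (cv2.inRange(h,(100,110,15),(130,255,255))>0)*1.""","""c=c.astype(int); m=((c[...,0]>1.25*c[...,1]+4)&(c[...,0]>1.4*c[...,2]+4)).astype(np.uint8)
    return cv2.morphologyEx(m,cv2.MORPH_CLOSE,np.ones((3,3),np.uint8))*1.""")
s=s.replace("""        print(use,""","""        res=r.x; print(use,""")
s=s.replace("""    # side view""","""    v=[]
    for n in boxes:
        b=boxes[n]; I=cv2.imread(f"pics/{n}0.png")[b[1]:b[3],b[0]:b[2]]; m=capmask(n,res[0],res[1],.003,res[2],b)
        I2=I.copy(); I2[(m>.3)&(m<.7)]=(0,0,255); o=cv2.cvtColor((obs[n]*255).astype(np.uint8),8)
        v.append(np.hstack([cv2.resize(q,(260,260),interpolation=0) for q in(cv2.convertScaleAbs(I,alpha=1.5),I2,o)]))
    cv2.imwrite("pics/ov.png",np.vstack(v))
    # side view""")
open('fit.py','w').write(s)
E
python3 fit.py
```

```text
['top'] [0.4932 0.0865] -11.835289102477255 93.55686274509804 [np.float64(347.0)]
['side'] [0.4878 0.0837] 21.82738233141979 100.33333333333333 [np.float64(465.0)]
['top', 'side'] [0.4926 0.0858] 21.178089074283946 206.65882352941176 [np.float64(347.0), np.float64(465.0)]
tick mid [ 0.545  -0.0743  0.01  ] angle -26.48666720413859
tick mid [ 0.5453 -0.0742  0.01  ] angle 63.96298604430966
gauge in side [[285.8221 231.9586]] mat [[361.7808 252.7698]]
```

View pics/ov.png

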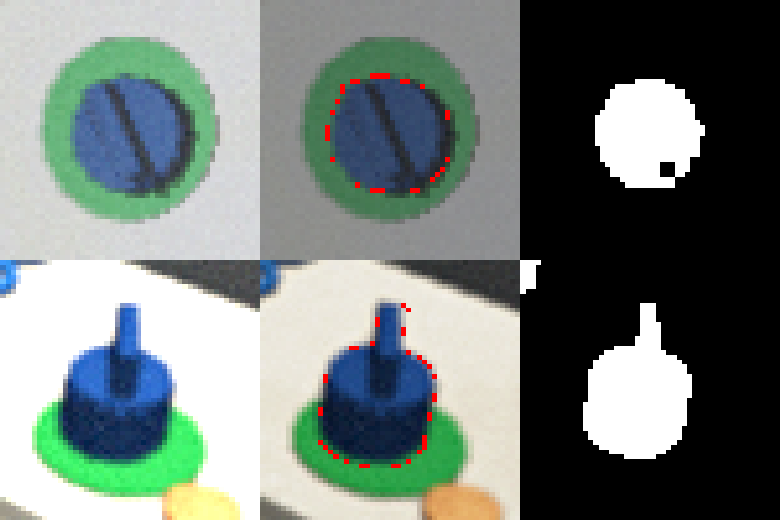

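```bash
python3 - <<'E'
from h import *
print("disc top",ray("top",(185.3,231.2),.037),"disc side",ray("side",(362.6,238.6),.037))
P=lambda x,y:(160+x/5-.5,205+y/5.2-.5)
a,b=ray("top",P(108,85),.05),ray("top",P(152,183),.05); print("line yaw",np.degrees(np.arctan2(*(a-b)[1::-1])),(a+b)/2)
# side view gauge dark base ellipse, green mat
im=cv2.imread("pics/side0.png"); g=cv2.cvtColor(im,6); 
def ell(mask,c,r,z,n="side"):
    m=np.zeros(mask.shape,np.uint8); cv2.circle(m,c,r,255,-1); m&=mask
    k,l,s,_=cv2.connectedComponentsWithStats(m); i=1+np.argmax(s[1:,4]); h=cv2.convexHull(cv2.findContours((l==i).astype(np.uint8),0,1)[0][0])
    e=cv2.fitEllipse(h); print(e,ray(n,e[0],z))
ell(cv2.inRange(g,0,95),(286,233),26,.006)
hsv=cv2.cvtColor(im,40); ell(cv2.inRange(hsv,(45,90,30),(85,255,255)),(362,250),30,.002)
o=cv2.resize(im[205:265,257:317],(400,400),interpolation=2); cv2.imwrite("pics/g.png",cv2.convertScaleAbs(o,alpha=1.4))
E
```

```text
disc top [0.4904 0.083  0.037 ] disc side [0.4915 0.0849 0.037 ]
line yaw 27.215318435027896 [0.4918 0.0802 0.05  ]
((286.2336120605469, 234.421142578125), (25.76058006286621, 37.54402160644531), 90.63993072509766) [ 0.5463 -0.0717  0.006 ]
((362.515625, 253.3706817626953), (21.47449493408203, 33.24656295776367), 99.63420867919922) [0.4952 0.0915 0.002 ]
```

```bash
python3 - <<'E'
from h import *
t=cv2.imread("pics/top0.png"); hsv=cv2.cvtColor(t,40)
m=cv2.inRange(hsv,(5,150,60),(20,255,255)); m[:,:320]=0;m[:,405:]=0;m[:120]=0;m[200:]=0
h=cv2.convexHull(np.vstack(cv2.findContours(m,0,1)[0])); r=cv2.minAreaRect(h); print(r,ray("top",r[0],.02))
# white tray corners from dark outline seen at (172,131),(235,134),(231,196),(168,191)
for u in((172,131),(236,134),(231,196),(168,191),(202,163.3)): print(ray("top",u,.02))
E
```

```text
((361.4554748535156, 159.5564422607422), (60.80573654174805, 61.08484649658203), 4.5739216804504395) [ 0.6423 -0.2621  0.02  ]
[0.6938 0.1221 0.02  ]
[ 0.6891 -0.0091  0.02  ]
[ 0.5632 -0.0031  0.02  ]
[0.5708 0.1247 0.02  ]
[0.6281 0.0576 0.02  ]
```

```bash
cat > go.py <<'E'
# prints tool-axis shift (mm) and z turn (rad) from measured pose to target x y z(mm) yaw_y(deg)
import sys; from h import *
x,y,z,a=map(float,sys.argv[1:5]); s=bot.read_state(); R=s["tcp_rot"]; d=R.T@(np.array([x,y,z])-1e3*s["position"])
cur=np.degrees(np.arctan2(R[1,1],R[0,1])); t=(cur-a+180)%360-180
print("shift",d.round(1),"turn",round(np.radians(t),3),"yaw",cur.round(1),"tilt",np.degrees(R[:2,2]).round(2),"F",s["force"],"M",s["moment"],"j6",s["joint_positions"][5].round(1),"t",s["time_s"])
E
python3 -m handwheel '[{"xyz":[-30,-28,6],"delta_rot":[0,0,0.163],"hand":-0.1},{"xyz":[-60,-55,12],"delta_rot":[0,0,0.326],"hand":-0.1},{"xyz":[-90,-83,18],"delta_rot":[0,0,0.49],"hand":-0.1},{"xyz":[-120,-110,24],"delta_rot":[0,0,0.653],"hand":-0.1},{"xyz":[-150,-138,30],"delta_rot":[0,0,0.817],"hand":-0.1}]'; python3 go.py 491 84 140 -66
```

```text
time_s: 0.72
position: [0.2743, 0.4284, 0.2001]
tcp_rot: [[-0.462, 0.887, -0.0], [0.887, 0.462, -0.0], [-0.0, -0.0, -1.0]]
force: [-0.4, 0.5, 0.2]
opening: 0.573
grasp_force: 0.0
shift [-405.6   33.2   60.2] turn 1.632 yaw 27.5 tilt [-0.01 -0.02] F [-0.4466  0.485   0.1536] M [-0.0576 -0.0119 -0.0498] j6 17.3 t 0.725
```

```bash
python3 -m handwheel '[{"xyz":[-40,3,6],"delta_rot":[0,0,0.163],"hand":-0.1},{"xyz":[-80,7,12],"delta_rot":[0,0,0.326],"hand":-0.1},{"xyz":[-121,10,18],"delta_rot":[0,0,0.49],"hand":-0.1},{"xyz":[-162,13,24],"delta_rot":[0,0,0.653],"hand":-0.1},{"xyz":[-203,17,30],"delta_rot":[0,0,0.816],"hand":-0.1}]'; python3 go.py 491 84 140 -66
```

```text
time_s: 1.35
position: [0.384, 0.2568, 0.1702]
tcp_rot: [[0.33, 0.944, -0.0], [0.944, -0.33, -0.0], [-0.0, -0.0, -1.0]]
force: [-0.3, 0.3, 0.1]
opening: 0.548
grasp_force: 0.0
shift [-127.8  158.1   30.2] turn 0.816 yaw -19.3 tilt [-0.02 -0.01] F [-0.3459  0.3124  0.0835] M [-0.1081  0.0767 -0.0329] j6 39.1 t 1.35
```

```bash
python3 -m handwheel '[{"xyz":[-25,32,6],"delta_rot":[0,0,0.163],"hand":-0.1},{"xyz":[-51,63,12],"delta_rot":[0,0,0.326],"hand":-0.1},{"xyz":[-77,95,18],"delta_rot":[0,0,0.49],"hand":-0.1},{"xyz":[-103,127,24],"delta_rot":[0,0,0.653],"hand":-0.1},{"xyz":[-128,158,30],"delta_rot":[0,0,0.816],"hand":-0.1}]'; python3 go.py 491 84 48 -66; python3 -c "
from h import *
print(bot.read_state()['joint_positions']); a=snap('side','side1'); b=snap('top','top1')
a=cv2.resize(a[150:290,290:430],(400,400)); b=cv2.resize(b[160:300,130:270],(400,400)); cv2.imwrite('pics/c2.png',np.hstack([a,b])[:,:,::-1])"
```

```text
time_s: 1.98
position: [0.4919, 0.0843, 0.1401]
tcp_rot: [[0.914, 0.406, -0.0], [0.406, -0.914, 0.0], [-0.0, -0.0, -1.0]]
force: [0.8, -0.3, 0.3]
opening: 0.549
grasp_force: 0.0
shift [-0.9 -0.1 92.1] turn -0.001 yaw -66.0 tilt [-0.03  0.01] F [ 0.7773 -0.3079  0.2723] M [-0.0653  0.1309  0.0084] j6 62.9 t 1.975
[ -3.1275  28.6271 104.9692   0.0049  46.4313  62.916 ]
```

View pics/c2.png

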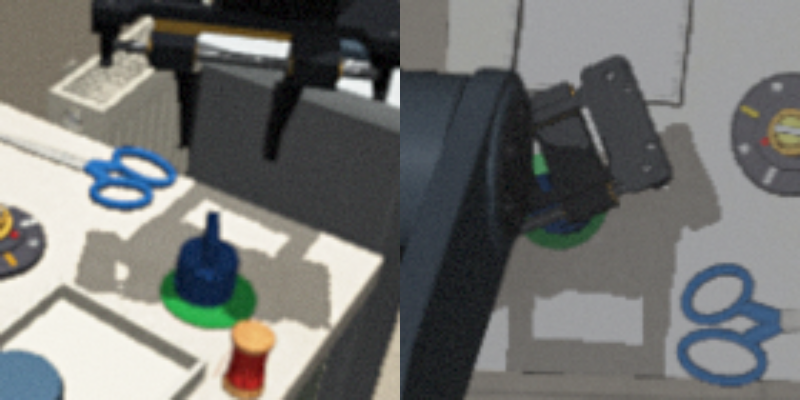

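The side crop shows the open fingertips at about (190,145) and (275,160), with the cap bar below them near (213,225), and nothing is in the way. I'll check the TCP against the cap by projection.

```bash
python3 - <<'E'
from h import *
p=proj("side",[[.4919,.0843,.132],[.4919,.0843,.063],[.4919,.0843,.037],[.509,.092,.063]]); print((p-[290,150]+.5)*400/140)
im=cv2.imread("pics/side1.png"); c=im[210:265,335:390].astype(int)
m=((c[...,0]>1.25*c[...,1]+4)&(c[...,0]>1.4*c[...,2]+4))
for r in range(10,40,2): 
    k=np.flatnonzero(m[r]); print(r+210,k.min()+335 if len(k) else None,k.max()+335 if len(k) else None)
E
```

```text
[[225.3327 146.7542]
 [212.4534 226.5789]
 [207.9142 254.5189]
 [210.8078 242.9609]]
220 335 342
222 335 338
224 None None
226 363 365
228 363 365
230 363 365
232 362 365
234 356 366
236 354 370
238 353 371
240 353 372
242 352 372
244 352 372
246 352 371
248 352 371
```

```bash
python3 -m handwheel '[{"xyz":[0,0,25],"delta_rot":[0,0,0],"hand":-0.1},{"xyz":[0,0,50],"delta_rot":[0,0,0],"hand":-0.1},{"xyz":[0,0,75],"delta_rot":[0,0,0],"hand":-0.1},{"xyz":[0,0,88],"delta_rot":[0,0,0],"hand":-0.1},{"xyz":[0,0,92],"delta_rot":[0,0,0],"hand":-0.1}]'; python3 go.py 491 84 48 -66
python3 -m handwheel '[{"xyz":[0,0,0],"delta_rot":[0,0,0],"hand":1},{"xyz":[0,0,0],"delta_rot":[0,0,0],"hand":1},{"xyz":[0,0,0],"delta_rot":[0,0,0],"hand":1},{"xyz":[0,0,0],"delta_rot":[0,0,0],"hand":1},{"xyz":[0,0,0],"delta_rot":[0,0,0],"hand":1}]'; python3 go.py 491 84 48 -66
```

```text
time_s: 2.7
position: [0.4907, 0.086, 0.048]
tcp_rot: [[0.911, 0.412, -0.002], [0.412, -0.911, 0.0], [-0.001, -0.001, -1.0]]
force: [-0.3, 0.0, 1.1]
opening: 0.553
grasp_force: 0.0
shift [-0.6  2.  -0. ] turn 0.006 yaw -65.7 tilt [-0.09  0.01] F [-0.2986  0.0057  1.0689] M [-0.1417  0.08    0.0283] j6 62.7 t 2.7
time_s: 3.32
position: [0.4915, 0.0856, 0.0487]
tcp_rot: [[0.912, 0.411, 0.0], [0.411, -0.912, -0.0], [0.0, 0.0, -1.0]]
force: [0.0, -0.2, -0.5]
opening: 0.115
grasp_force: 30.0
shift [-1.1  1.2  0.7] turn 0.005 yaw -65.7 tilt [ 0.02 -0.  ] F [ 0.026  -0.2218 -0.5177] M [-0.0684  0.1587 -0.0199] j6 62.7 t 3.325
```

```bash
python3 -m handwheel '[{"xyz":[0,0,-15],"delta_rot":[0,0,0],"hand":1},{"xyz":[0,0,-35],"delta_rot":[0,0,0],"hand":1},{"xyz":[0,0,-55],"delta_rot":[0,0,0],"hand":1},{"xyz":[0,0,-62],"delta_rot":[0,0,0],"hand":1},{"xyz":[0,0,-62],"delta_rot":[0,0,0],"hand":1}]'; python3 go.py 545.5 -73.5 110 -26.3
```

```text
time_s: 3.95
position: [0.4917, 0.0856, 0.1113]
tcp_rot: [[0.912, 0.411, 0.001], [0.411, -0.912, -0.0], [0.001, 0.001, -1.0]]
force: [0.0, -0.4, -1.3]
opening: 0.113
grasp_force: 30.0
shift [-16.4 167.1   1.3] turn -0.688 yaw -65.7 tilt [ 0.08 -0.  ] F [ 0.0126 -0.3737 -1.3386] M [-0.0612  0.1714 -0.0228] j6 62.7 t 3.95
```

```bash
python3 -m handwheel '[{"xyz":[-3,35,0],"delta_rot":[0,0,-0.14],"hand":1},{"xyz":[-7,70,0],"delta_rot":[0,0,-0.28],"hand":1},{"xyz":[-10,105,0],"delta_rot":[0,0,-0.42],"hand":1},{"xyz":[-14,140,0],"delta_rot":[0,0,-0.56],"hand":1},{"xyz":[-16.4,167,1],"delta_rot":[0,0,-0.688],"hand":1}]'
python3 -m handwheel '[{"xyz":[0,0,0],"delta_rot":[0,0,0],"hand":1},{"xyz":[0,0,0],"delta_rot":[0,0,0],"hand":1},{"xyz":[0,0,0],"delta_rot":[0,0,0],"hand":1},{"xyz":[0,0,0],"delta_rot":[0,0,0],"hand":1},{"xyz":[0,0,0],"delta_rot":[0,0,0],"hand":1}]'; python3 go.py 545.5 -73.5 110 -26.3
python3 - <<'E'
from h import *
s=snap("side","side2"); t=snap("top","top2")
print(proj("side",[[.5455,-.0735,.064],[.5455,-.0735,.04]]))
a=cv2.resize(s[150:260,231:341],(400,400)); b=cv2.resize(t[150:260,212:322],(400,400)); cv2.imwrite('pics/c3.png',np.hstack([a,b])[:,:,::-1])
E
```

```text
time_s: 4.58
position: [0.545, -0.0747, 0.1087]
tcp_rot: [[0.44, 0.898, -0.001], [0.898, -0.44, 0.0], [-0.0, -0.001, -1.0]]
force: [0.1, 0.3, 0.0]
opening: 0.112
grasp_force: 30.0
time_s: 5.2
position: [0.545, -0.0728, 0.1096]
tcp_rot: [[0.443, 0.897, -0.0], [0.897, -0.443, 0.0], [0.0, -0.0, -1.0]]
force: [-0.6, -0.2, -1.7]
opening: 0.109
grasp_force: 30.0
shift [-0.4  0.7 -0.4] turn 0.001 yaw -26.3 tilt [-0.  0.] F [-0.5838 -0.2478 -1.6643] M [-0.0956  0.0288  0.0707] j6 7.0 t 5.2
[[285.9553 212.9929]
 [285.8953 221.8609]]
```

View pics/c3.png

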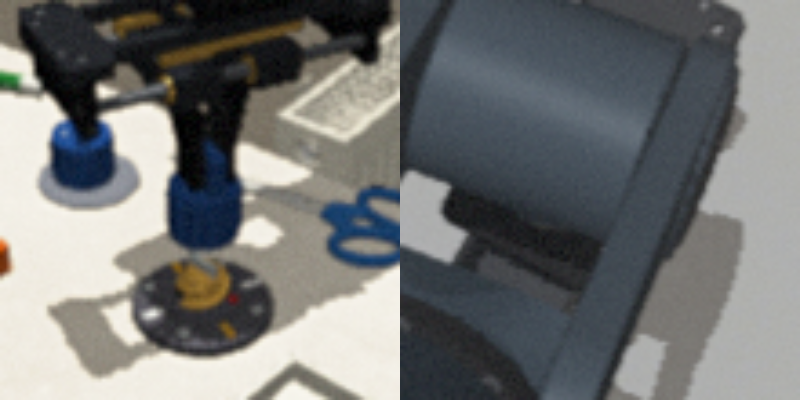

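Side crop: held cap spans columns 168 to 242 (centre 205), the gauge base spans 133 to 274 (centre 203.5), and the bar is roughly along the yellow ticks. I'll fit both silhouettes in the side camera to get the relative offset.

```bash
cat > rel.py <<'E'
from h import *
from scipy.optimize import minimize
S=8
def cyl(n,x,y,z0,z1,r,box):
    t=np.linspace(0,2*np.pi,90); c=np.c_[x+r*np.cos(t),y+r*np.sin(t)]
    uv=(proj(n,np.vstack([np.c_[c,0*t+z0],np.c_[c,0*t+z1]]))-[box[0]-.5,box[1]-.5])*S-.5
    m=np.zeros(((box[3]-box[1])*S,(box[2]-box[0])*S),np.uint8); cv2.fillConvexPoly(m,cv2.convexHull(uv.astype(np.float32)).round().astype(np.int32),255)
    return cv2.resize(m,(box[2]-box[0],box[3]-box[1]),interpolation=cv2.INTER_AREA)/255.
def fit(n,obs,z0,z1,r,box,p0):
    f=lambda p:((cyl(n,*p,z0,z1,r,box)-obs)**2).sum()
    q=minimize(f,p0,method="Nelder-Mead",options=dict(initial_simplex=np.array(p0)+[[0,0],[.006,0],[0,.006]],xatol=1e-5)); return q.x,q.fun
box=(258,190,314,262); im0=cv2.imread("pics/side0.png")[box[1]:box[3],box[0]:box[2]]
g=cv2.cvtColor(im0,6); m=(g<100).astype(np.uint8); h=cv2.convexHull(max(cv2.findContours(m,0,1)[0],key=cv2.contourArea)); o=np.zeros_like(g); cv2.fillConvexPoly(o,h,1)
print("gauge side",fit("side",o*1.,0,.010,.044,box,(.545,-.073)))
import sys
im=cv2.imread(f"pics/{sys.argv[1]}.png"); rim=float(sys.argv[2])
v0=int(proj("side",[[.5455,-.0735,rim+.025]])[0,1]); b=(268,v0,304,v0+34)   # lower skirt rows only
c=im[b[1]:b[3],b[0]:b[2]].astype(int); m=((c[...,0]>1.25*c[...,1]+4)&(c[...,0]>1.4*c[...,2]+4)).astype(np.uint8); m=cv2.morphologyEx(m,cv2.MORPH_CLOSE,np.ones((3,3),np.uint8))
print("cap side",fit("side",m*1.,rim,rim+.034,.0215,b,(.545,-.073)),"mask",m.sum())
for r in m[::2]: print("".join(".#"[k] for k in r))
E
python3 rel.py side2 .0639
```

```text
gauge side (array([ 0.5416, -0.0745]), np.float64(111.79472510572857))
cap side (array([ 0.5401, -0.0754]), np.float64(14.191649365628605)) mask 264
..........###################.......
..........###################.......
..........###################.......
..........###################.......
..........###################.......
..........##################........
...........################.........
..............##########............
....................................
....................................
....................................
....................................
....................................
....................................
....................................
....................................
....................................
```

```bash
cat > rel2.py <<'E'
from rel import *
b=(260,228,312,256); g=cv2.cvtColor(cv2.imread("pics/side0.png"),6)[b[1]:b[3],b[0]:b[2]]
m=(g<115).astype(np.uint8); h=cv2.convexHull(max(cv2.findContours(m,0,1)[0],key=cv2.contourArea)); o=np.zeros_like(g); cv2.fillConvexPoly(o,h,1)
x,f=fit("side",o*1.,0,.010,.044,b,(.545,-.073)); print("gauge lower half",x,f)
k=cyl("side",*x,0,.010,.044,b)
for r,q in zip(o[::2],k[::2]): print("".join(".#"[i] for i in r),"".join(".#"[int(i>.5)] for i in q))
E
python3 rel2.py side2 .0639 | tail -16
```

```text
....................................
gauge lower half [ 0.5408 -0.0757] 22.594248366013073
............############################............ ........######################################......
........#####################################....... .......#######################################......
........######################################...... .......########################################.....
.......#######################################...... .......#######################################......
.......#######################################...... .......#######################################......
........#####################################....... ........######################################......
.........####################################....... .........####################################.......
...........################################......... ...........################################.........
.............############################........... .............############################...........
.................####################............... .................####################...............
.................................................... ....................................................
.................................................... ....................................................
.................................................... ....................................................
.................................................... ....................................................
```

```bash
python3 -m handwheel '[{"xyz":[0,0.8,8],"delta_rot":[0,0,0],"hand":1},{"xyz":[0,0.8,16],"delta_rot":[0,0,0],"hand":1},{"xyz":[0,0.8,22],"delta_rot":[0,0,0],"hand":1},{"xyz":[0,0.8,26],"delta_rot":[0,0,0],"hand":1},{"xyz":[0,0.8,28],"delta_rot":[0,0,0],"hand":1}]'; python3 go.py 545.5 -73.5 64.7 -26.3
python3 -m handwheel '[{"xyz":[0,0,1],"delta_rot":[0,0,0],"hand":1},{"xyz":[0,0,2],"delta_rot":[0,0,0],"hand":1},{"xyz":[0,0,3],"delta_rot":[0,0,0],"hand":1},{"xyz":[0,0,4],"delta_rot":[0,0,0],"hand":1},{"xyz":[0,0,4],"delta_rot":[0,0,0],"hand":1}]'; python3 go.py 545.5 -73.5 64.7 -26.3
```

```text
time_s: 5.92
position: [0.5457, -0.0737, 0.0811]
tcp_rot: [[0.443, 0.896, -0.001], [0.896, -0.443, 0.0], [-0.0, -0.001, -1.0]]
force: [0.5, -0.7, 0.4]
opening: 0.118
grasp_force: 30.0
shift [ 0.1 -0.3 16.4] turn -0.0 yaw -26.3 tilt [-0.03  0.01] F [ 0.5159 -0.6847  0.4249] M [-0.0775  0.0179 -0.001 ] j6 7.0 t 5.925
time_s: 6.55
position: [0.5458, -0.0737, 0.0775]
tcp_rot: [[0.443, 0.896, -0.0], [0.896, -0.443, 0.0], [0.0, -0.0, -1.0]]
force: [-0.0, -0.3, 0.0]
opening: 0.113
grasp_force: 30.0
shift [ 0.  -0.4 12.8] turn 0.0 yaw -26.3 tilt [-0.  0.] F [-0.0005 -0.2709  0.0335] M [-0.1207  0.0947  0.0618] j6 7.0 t 6.55
```

```bash
python3 -m handwheel '[{"xyz":[0,0,1],"delta_rot":[0,0,0],"hand":1},{"xyz":[0,0,2],"delta_rot":[0,0,0],"hand":1},{"xyz":[0,0,3],"delta_rot":[0,0,0],"hand":1},{"xyz":[0,0,4],"delta_rot":[0,0,0],"hand":1},{"xyz":[0,0,4],"delta_rot":[0,0,0],"hand":1}]'; python3 go.py 545.5 -73.5 64.7 -26.3
```

```text
time_s: 7.18
position: [0.5457, -0.0737, 0.0734]
tcp_rot: [[0.443, 0.897, -0.0], [0.897, -0.443, 0.0], [-0.0, -0.0, -1.0]]
force: [-1.3, -0.0, -0.3]
opening: 0.115
grasp_force: 30.0
shift [ 0.1 -0.2  8.7] turn 0.0 yaw -26.3 tilt [-0.03  0.  ] F [-1.3017 -0.0326 -0.2553] M [-0.2     0.1241 -0.0054] j6 7.0 t 7.175
```

```bash
python3 -m handwheel '[{"xyz":[0,0,1],"delta_rot":[0,0,0],"hand":1},{"xyz":[0,0,2],"delta_rot":[0,0,0],"hand":1},{"xyz":[0,0,3],"delta_rot":[0,0,0],"hand":1},{"xyz":[0,0,4],"delta_rot":[0,0,0],"hand":1},{"xyz":[0,0,4],"delta_rot":[0,0,0],"hand":1}]'; python3 go.py 545.5 -73.5 64.7 -26.3
```

```text
time_s: 7.8
position: [0.5456, -0.0737, 0.0694]
tcp_rot: [[0.443, 0.897, -0.001], [0.897, -0.443, 0.0], [-0.0, -0.001, -1.0]]
force: [-1.7, -0.5, -0.4]
opening: 0.113
grasp_force: 30.0
shift [ 0.1 -0.2  4.7] turn 0.0 yaw -26.3 tilt [-0.03  0.01] F [-1.6954 -0.5033 -0.4324] M [-0.2129  0.3028  0.0061] j6 7.0 t 7.8
```

```bash
python3 -m handwheel '[{"xyz":[-0.2,-0.5,1],"delta_rot":[0,0,0],"hand":1},{"xyz":[-0.2,-0.5,2],"delta_rot":[0,0,0],"hand":1},{"xyz":[-0.2,-0.5,3],"delta_rot":[0,0,0],"hand":1},{"xyz":[-0.2,-0.5,4],"delta_rot":[0,0,0],"hand":1},{"xyz":[-0.2,-0.5,4],"delta_rot":[0,0,0],"hand":1}]'; python3 go.py 545.5 -73.5 64.7 -26.3
```

```text
time_s: 8.43
position: [0.5454, -0.0737, 0.0654]
tcp_rot: [[0.443, 0.896, 0.0], [0.896, -0.443, -0.0], [0.0, 0.0, -1.0]]
force: [-0.5, -0.7, -0.5]
opening: 0.113
grasp_force: 30.0
shift [ 0.2 -0.   0.7] turn -0.0 yaw -26.3 tilt [ 0.01 -0.  ] F [-0.507  -0.6988 -0.4943] M [-0.1435  0.1542  0.029 ] j6 7.0 t 8.425
```

```bash
python3 -m handwheel '[{"xyz":[0,0,0.3],"delta_rot":[0,0,0],"hand":1},{"xyz":[0,0,0.6],"delta_rot":[0,0,0],"hand":1},{"xyz":[0,0,0.9],"delta_rot":[0,0,0],"hand":1},{"xyz":[0,0,1],"delta_rot":[0,0,0],"hand":1},{"xyz":[0,0,1],"delta_rot":[0,0,0],"hand":1}]'; python3 go.py 545.5 -73.5 64.7 -26.3
```

```text
time_s: 9.05
position: [0.5454, -0.0737, 0.0647]
tcp_rot: [[0.443, 0.897, 0.0], [0.897, -0.443, -0.0], [0.0, 0.0, -1.0]]
force: [-0.3, 0.9, 2.2]
opening: 0.112
grasp_force: 30.0
shift [ 0.2 -0.   0. ] turn 0.0 yaw -26.3 tilt [ 0.02 -0.01] F [-0.3221  0.9146  2.2227] M [-0.0869  0.1832  0.0433] j6 7.0 t 9.05
```

```bash
python3 -m handwheel '[{"xyz":[0,0,0.1],"delta_rot":[0,0,0],"hand":1},{"xyz":[0,0,0.3],"delta_rot":[0,0,0],"hand":1},{"xyz":[0,0,0.5],"delta_rot":[0,0,0],"hand":1},{"xyz":[0,0,0.5],"delta_rot":[0,0,0],"hand":1},{"xyz":[0,0,0.5],"delta_rot":[0,0,0],"hand":1}]'; python3 go.py 545.5 -73.5 64.7 -26.3
```

```text
time_s: 9.68
position: [0.5455, -0.0737, 0.0645]
tcp_rot: [[0.443, 0.897, 0.001], [0.897, -0.443, -0.0], [0.0, 0.001, -1.0]]
force: [-0.8, 0.3, 5.9]
opening: 0.115
grasp_force: 30.0
shift [ 0.2 -0.1 -0.2] turn 0.0 yaw -26.3 tilt [ 0.03 -0.01] F [-0.8435  0.3456  5.9375] M [-0.0908  0.2563  0.0152] j6 7.0 t 9.675
```

```bash
python3 -m handwheel '[{"xyz":[0,0,0.2],"delta_rot":[0,0,0.07],"hand":1},{"xyz":[0,0,0.5],"delta_rot":[0,0,0.14],"hand":1},{"xyz":[0,0,0.8],"delta_rot":[0,0,0.21],"hand":1},{"xyz":[0,0,1.05],"delta_rot":[0,0,0.28],"hand":1},{"xyz":[0,0,1.2],"delta_rot":[0,0,0.32],"hand":1}]'; python3 go.py 545.5 -73.5 64.7 -26.3
```

```text
time_s: 10.3
position: [0.5459, -0.0746, 0.0633]
tcp_rot: [[0.703, 0.711, 0.001], [0.711, -0.703, -0.002], [-0.0, 0.002, -1.0]]
force: [-0.2, -1.7, 4.3]
opening: 0.112
grasp_force: 30.0
shift [ 0.5 -1.1 -1.4] turn -0.321 yaw -44.7 tilt [ 0.07 -0.1 ] F [-0.1567 -1.7259  4.2872] M [-0.499   0.4033  0.0011] j6 25.4 t 10.3
```

```bash
python3 -m handwheel '[{"xyz":[0,0,0.2],"delta_rot":[0,0,0.06],"hand":1},{"xyz":[0,0,0.45],"delta_rot":[0,0,0.12],"hand":1},{"xyz":[0,0,0.7],"delta_rot":[0,0,0.18],"hand":1},{"xyz":[0,0,0.95],"delta_rot":[0,0,0.24],"hand":1},{"xyz":[0,0,0.95],"delta_rot":[0,0,0.24],"hand":1}]'; python3 go.py 545.5 -73.5 64.7 -26.3
```

```text
time_s: 10.92
position: [0.5458, -0.0743, 0.0623]
tcp_rot: [[0.851, 0.525, 0.001], [0.525, -0.851, -0.001], [0.0, 0.002, -1.0]]
force: [-1.1, -2.1, 4.7]
opening: 0.109
grasp_force: 30.0
shift [ 0.2 -0.9 -2.5] turn -0.559 yaw -58.3 tilt [ 0.07 -0.06] F [-1.086  -2.0937  4.7033] M [-0.5372  0.3138  0.0222] j6 39.0 t 10.925
```

```bash
python3 -m handwheel '[{"xyz":[0,0,0.1],"delta_rot":[0,0,0.03],"hand":1},{"xyz":[0,0,0.2],"delta_rot":[0,0,0.06],"hand":1},{"xyz":[0,0,0.35],"delta_rot":[0,0,0.09],"hand":1},{"xyz":[0,0,0.4],"delta_rot":[0,0,0.1],"hand":1},{"xyz":[0,0,0.4],"delta_rot":[0,0,0.1],"hand":1}]'; python3 go.py 545.5 -73.5 64.7 -26.3
```

```text
time_s: 11.55
position: [0.5459, -0.0739, 0.0618]
tcp_rot: [[0.9, 0.436, 0.001], [0.436, -0.9, -0.001], [0.001, 0.001, -1.0]]
force: [0.9, -1.2, 5.4]
opening: 0.114
grasp_force: 30.0
shift [-0.2 -0.6 -2.9] turn -0.66 yaw -64.1 tilt [ 0.08 -0.03] F [ 0.8682 -1.1713  5.366 ] M [-0.437   0.2053 -0.0558] j6 44.8 t 11.55
```

```bash
python3 -m handwheel '[{"xyz":[0,0,0.05],"delta_rot":[0,0,0.015],"hand":1},{"xyz":[0,0,0.1],"delta_rot":[0,0,0.03],"hand":1},{"xyz":[0,0,0.15],"delta_rot":[0,0,0.045],"hand":1},{"xyz":[0,0,0.2],"delta_rot":[0,0,0.05],"hand":1},{"xyz":[0,0,0.2],"delta_rot":[0,0,0.05],"hand":1}]'; python3 go.py 545.5 -73.5 64.7 -26.3
```

```text
time_s: 12.18
position: [0.546, -0.074, 0.0615]
tcp_rot: [[0.92, 0.391, 0.001], [0.391, -0.92, -0.001], [0.001, 0.001, -1.0]]
force: [1.1, -1.6, 5.4]
opening: 0.113
grasp_force: 30.0
shift [-0.3 -0.6 -3.2] turn -0.71 yaw -67.0 tilt [ 0.08 -0.03] F [ 1.125  -1.6208  5.3631] M [-0.5503  0.1219 -0.0168] j6 47.7 t 12.175
```

```bash
python3 -m handwheel '[{"xyz":[0,0,0.05],"delta_rot":[0,0,0.015],"hand":1},{"xyz":[0,0,0.1],"delta_rot":[0,0,0.03],"hand":1},{"xyz":[0,0,0.15],"delta_rot":[0,0,0.04],"hand":1},{"xyz":[0,0,0.15],"delta_rot":[0,0,0.04],"hand":1},{"xyz":[0,0,0.15],"delta_rot":[0,0,0.04],"hand":1}]'; python3 go.py 545.5 -73.5 64.7 -26.3
```

```text
time_s: 12.8
position: [0.5461, -0.0741, 0.0614]
tcp_rot: [[0.935, 0.354, 0.002], [0.354, -0.935, -0.001], [0.001, 0.001, -1.0]]
force: [-0.1, -2.5, 5.6]
opening: 0.115
grasp_force: 30.0
shift [-0.3 -0.8 -3.3] turn -0.75 yaw -69.3 tilt [ 0.1  -0.05] F [-0.0951 -2.5466  5.6305] M [-0.5862  0.1268  0.0407] j6 49.9 t 12.8
```

```bash
python3 -m handwheel '[{"xyz":[0,0,0.05],"delta_rot":[0,0,0.015],"hand":1},{"xyz":[0,0,0.1],"delta_rot":[0,0,0.03],"hand":1},{"xyz":[0,0,0.15],"delta_rot":[0,0,0.04],"hand":1},{"xyz":[0,0,0.15],"delta_rot":[0,0,0.04],"hand":1},{"xyz":[0,0,0.15],"delta_rot":[0,0,0.04],"hand":1}]'; python3 go.py 545.5 -73.5 64.7 -26.3
```

```text
time_s: 13.42
position: [0.546, -0.074, 0.0613]
tcp_rot: [[0.949, 0.316, 0.001], [0.316, -0.949, -0.001], [0.001, 0.001, -1.0]]
force: [0.3, -2.7, 5.4]
opening: 0.113
grasp_force: 30.0
shift [-0.3 -0.6 -3.4] turn -0.79 yaw -71.6 tilt [ 0.08 -0.04] F [ 0.2988 -2.7273  5.3566] M [-0.5026  0.1415  0.0162] j6 52.2 t 13.425
```

```bash
python3 -m handwheel '[{"xyz":[0,0,0.05],"delta_rot":[0,0,0.015],"hand":1},{"xyz":[0,0,0.1],"delta_rot":[0,0,0.03],"hand":1},{"xyz":[0,0,0.15],"delta_rot":[0,0,0.04],"hand":1},{"xyz":[0,0,0.15],"delta_rot":[0,0,0.04],"hand":1},{"xyz":[0,0,0.15],"delta_rot":[0,0,0.04],"hand":1}]'; python3 go.py 545.5 -73.5 64.7 -26.3
```

```text
time_s: 14.05
position: [0.5458, -0.0738, 0.0611]
tcp_rot: [[0.961, 0.278, 0.001], [0.278, -0.961, -0.0], [0.001, 0.001, -1.0]]
force: [0.9, -1.9, 5.6]
opening: 0.111
grasp_force: 30.0
shift [-0.2 -0.4 -3.6] turn -0.83 yaw -73.9 tilt [ 0.06 -0.02] F [ 0.877  -1.9101  5.5753] M [-0.4098  0.173   0.0208] j6 54.5 t 14.05
```

```bash
python3 -m handwheel '[{"xyz":[0,0,0.05],"delta_rot":[0,0,0.015],"hand":1},{"xyz":[0,0,0.1],"delta_rot":[0,0,0.03],"hand":1},{"xyz":[0,0,0.15],"delta_rot":[0,0,0.045],"hand":1},{"xyz":[0,0,0.2],"delta_rot":[0,0,0.05],"hand":1},{"xyz":[0,0,0.2],"delta_rot":[0,0,0.05],"hand":1}]'; python3 go.py 545.5 -73.5 64.7 -26.3
```

```text
time_s: 14.68
position: [0.5458, -0.0739, 0.0609]
tcp_rot: [[0.973, 0.229, 0.001], [0.229, -0.973, -0.0], [0.001, 0.001, -1.0]]
force: [0.5, -1.8, 5.5]
opening: 0.111
grasp_force: 30.0
shift [-0.2 -0.5 -3.8] turn -0.88 yaw -76.7 tilt [ 0.06 -0.03] F [ 0.4939 -1.7819  5.5335] M [-0.5182  0.1264  0.0257] j6 57.4 t 14.675
```

```bash
python3 -m handwheel '[{"xyz":[0,0,0.05],"delta_rot":[0,0,0.015],"hand":1},{"xyz":[0,0,0.1],"delta_rot":[0,0,0.03],"hand":1},{"xyz":[0,0,0.15],"delta_rot":[0,0,0.045],"hand":1},{"xyz":[0,0,0.2],"delta_rot":[0,0,0.05],"hand":1},{"xyz":[0,0,0.2],"delta_rot":[0,0,0.05],"hand":1}]'; python3 go.py 545.5 -73.5 64.7 -26.3
```

```text
time_s: 15.3
position: [0.5459, -0.074, 0.0607]
tcp_rot: [[0.984, 0.181, 0.001], [0.181, -0.984, -0.001], [0.001, 0.001, -1.0]]
force: [0.3, -2.0, 5.7]
opening: 0.11
grasp_force: 30.0
shift [-0.3 -0.6 -4. ] turn -0.93 yaw -79.6 tilt [ 0.07 -0.03] F [ 0.3428 -1.9815  5.6521] M [-0.4681  0.17    0.0223] j6 60.3 t 15.3
```

```bash
python3 -m handwheel '[{"xyz":[0,0,0.05],"delta_rot":[0,0,0.02],"hand":1},{"xyz":[0,0,0.1],"delta_rot":[0,0,0.04],"hand":1},{"xyz":[0,0,0.2],"delta_rot":[0,0,0.06],"hand":1},{"xyz":[0,0,0.25],"delta_rot":[0,0,0.07],"hand":1},{"xyz":[0,0,0.25],"delta_rot":[0,0,0.07],"hand":1}]'; python3 go.py 545.5 -73.5 64.7 -26.3
```

```text
time_s: 15.92
position: [0.5459, -0.0741, 0.0604]
tcp_rot: [[0.994, 0.111, 0.001], [0.111, -0.994, -0.001], [0.001, 0.001, -1.0]]
force: [0.2, -2.0, 5.0]
opening: 0.116
grasp_force: 30.0
shift [-0.3 -0.6 -4.3] turn -1.0 yaw -83.6 tilt [ 0.07 -0.04] F [ 0.208  -2.006   4.9852] M [-0.584   0.1911  0.0133] j6 64.3 t 15.925
```

Past the limed range at 1.0 rad with no rise. Continuing to about 1.4 rad.

```bash
python3 -m handwheel '[{"xyz":[0,0,0.2],"delta_rot":[0,0,0.05],"hand":1},{"xyz":[0,0,0.4],"delta_rot":[0,0,0.1],"hand":1},{"xyz":[0,0,0.6],"delta_rot":[0,0,0.15],"hand":1},{"xyz":[0,0,0.8],"delta_rot":[0,0,0.2],"hand":1},{"xyz":[0,0,0.8],"delta_rot":[0,0,0.2],"hand":1}]'; python3 go.py 545.5 -73.5 64.7 -26.3
```

```text
time_s: 16.55
position: [0.5459, -0.0743, 0.0597]
tcp_rot: [[0.996, -0.089, 0.001], [-0.089, -0.996, -0.001], [0.001, 0.001, -1.0]]
force: [0.1, -3.1, 5.0]
opening: 0.112
grasp_force: 30.0
shift [-0.5 -0.8 -5. ] turn -1.201 yaw -95.1 tilt [ 0.08 -0.06] F [ 0.078  -3.0997  5.0228] M [-0.7459  0.2241 -0.1359] j6 75.8 t 16.55
```

```bash
python3 -m handwheel '[{"xyz":[0,0,0.15],"delta_rot":[0,0,0.04],"hand":1},{"xyz":[0,0,0.3],"delta_rot":[0,0,0.08],"hand":1},{"xyz":[0,0,0.5],"delta_rot":[0,0,0.12],"hand":1},{"xyz":[0,0,0.6],"delta_rot":[0,0,0.15],"hand":1},{"xyz":[0,0,0.6],"delta_rot":[0,0,0.15],"hand":1}]'; python3 go.py 545.5 -73.5 64.7 -26.3
```

```text
time_s: 17.18
position: [0.5459, -0.0746, 0.0596]
tcp_rot: [[0.972, -0.236, 0.001], [-0.236, -0.972, -0.002], [0.002, 0.001, -1.0]]
force: [-1.9, -3.2, 9.5]
opening: 0.112
grasp_force: 30.0
shift [-0.6 -0.9 -5.1] turn -1.35 yaw -103.6 tilt [ 0.08 -0.09] F [-1.8673 -3.2453  9.4645] M [-0.7651  0.35    0.0914] j6 84.3 t 17.175
```

```bash
python3 -m handwheel '[{"xyz":[0,0,-0.3],"delta_rot":[0,0,0.02],"hand":1},{"xyz":[0,0,-0.5],"delta_rot":[0,0,0.04],"hand":1},{"xyz":[0,0,-0.5],"delta_rot":[0,0,0.06],"hand":1},{"xyz":[0,0,-0.5],"delta_rot":[0,0,0.08],"hand":1},{"xyz":[0,0,-0.5],"delta_rot":[0,0,0.08],"hand":1}]'; python3 go.py 545.5 -73.5 64.7 -26.3
```

```text
time_s: 17.8
position: [0.5458, -0.0745, 0.0596]
tcp_rot: [[0.95, -0.313, 0.001], [-0.313, -0.95, -0.001], [0.002, 0.001, -1.0]]
force: [-1.0, -4.0, 5.5]
opening: 0.112
grasp_force: 30.0
shift [-0.6 -0.9 -5.1] turn -1.43 yaw -108.2 tilt [ 0.07 -0.09] F [-0.9636 -4.0495  5.4802] M [-0.8304  0.2114 -0.0011] j6 88.9 t 17.8
```

```bash
python3 -m handwheel '[{"xyz":[0.1,0.3,0],"delta_rot":[0,0,0.015],"hand":1},{"xyz":[0.2,0.5,0],"delta_rot":[0,0,0.03],"hand":1},{"xyz":[0.2,0.5,0],"delta_rot":[0,0,0.045],"hand":1},{"xyz":[0.2,0.5,0],"delta_rot":[0,0,0.06],"hand":1},{"xyz":[0.2,0.5,0],"delta_rot":[0,0,0.06],"hand":1}]'; python3 go.py 545.5 -73.5 64.7 -26.3
```

```text
time_s: 18.42
position: [0.5457, -0.0747, 0.0596]
tcp_rot: [[0.929, -0.369, 0.001], [-0.369, -0.929, -0.001], [0.001, 0.0, -1.0]]
force: [-0.0, -2.3, 6.5]
opening: 0.114
grasp_force: 30.0
shift [-0.7 -1.  -5.1] turn -1.49 yaw -111.7 tilt [ 0.06 -0.05] F [-0.0252 -2.2637  6.515 ] M [-0.5807  0.1649  0.0623] j6 92.3 t 18.425
```

```bash
python3 -m handwheel '[{"xyz":[0,0.1,0],"delta_rot":[0,0,0.01],"hand":1},{"xyz":[0,0.2,0],"delta_rot":[0,0,0.02],"hand":1},{"xyz":[0,0.2,0],"delta_rot":[0,0,0.03],"hand":1},{"xyz":[0,0.2,0],"delta_rot":[0,0,0.04],"hand":1},{"xyz":[0,0.2,0],"delta_rot":[0,0,0.04],"hand":1}]'; python3 go.py 545.5 -73.5 64.7 -26.3
```

```text
time_s: 19.05
position: [0.5457, -0.0748, 0.0596]
tcp_rot: [[0.914, -0.406, 0.001], [-0.406, -0.914, -0.001], [0.001, 0.0, -1.0]]
force: [0.4, -2.2, 6.2]
opening: 0.113
grasp_force: 30.0
shift [-0.7 -1.1 -5.1] turn -1.53 yaw -114.0 tilt [ 0.06 -0.04] F [ 0.4326 -2.2157  6.1899] M [-0.4934  0.1663  0.0445] j6 94.6 t 19.05
```

```bash
python3 -m handwheel '[{"xyz":[0,0,0],"delta_rot":[0,0,0.01],"hand":1},{"xyz":[0,0,0],"delta_rot":[0,0,0.02],"hand":1},{"xyz":[0,0,0],"delta_rot":[0,0,0.03],"hand":1},{"xyz":[0,0,0],"delta_rot":[0,0,0.04],"hand":1},{"xyz":[0,0,0],"delta_rot":[0,0,0.04],"hand":1}]'; python3 go.py 545.5 -73.5 64.7 -26.3
```

```text
time_s: 19.68
position: [0.5455, -0.0748, 0.0596]
tcp_rot: [[0.897, -0.442, 0.001], [-0.442, -0.897, -0.001], [0.001, 0.0, -1.0]]
force: [-0.2, -2.7, 5.8]
opening: 0.116
grasp_force: 30.0
shift [-0.6 -1.2 -5.1] turn -1.57 yaw -116.2 tilt [ 0.04 -0.05] F [-0.1881 -2.6785  5.7831] M [-0.5785  0.2372  0.0737] j6 96.9 t 19.675
```

```bash
python3 -m handwheel '[{"xyz":[0,0,0],"delta_rot":[0,0,0.01],"hand":1},{"xyz":[0,0,0],"delta_rot":[0,0,0.02],"hand":1},{"xyz":[0,0,0],"delta_rot":[0,0,0.03],"hand":1},{"xyz":[0,0,0],"delta_rot":[0,0,0.03],"hand":1},{"xyz":[0,0,0],"delta_rot":[0,0,0.03],"hand":1}]'; python3 go.py 545.5 -73.5 64.7 -26.3
```

```text
time_s: 20.3
position: [0.5453, -0.0749, 0.0596]
tcp_rot: [[0.883, -0.469, 0.0], [-0.469, -0.883, -0.001], [0.001, 0.001, -1.0]]
force: [-1.5, -3.6, 7.1]
opening: 0.108
grasp_force: 30.0
shift [-0.5 -1.3 -5.1] turn -1.6 yaw -117.9 tilt [ 0.01 -0.05] F [-1.547  -3.6262  7.1201] M [-0.6205  0.3443  0.0433] j6 98.6 t 20.3
```

```bash
python3 -m handwheel '[{"xyz":[0,0,0],"delta_rot":[0,0,0.01],"hand":1},{"xyz":[0,0,0],"delta_rot":[0,0,0.02],"hand":1},{"xyz":[0,0,0],"delta_rot":[0,0,0.03],"hand":1},{"xyz":[0,0,0],"delta_rot":[0,0,0.03],"hand":1},{"xyz":[0,0,0],"delta_rot":[0,0,0.03],"hand":1}]'; python3 go.py 545.5 -73.5 64.7 -26.3
```

```text
time_s: 20.92
position: [0.545, -0.075, 0.0596]
tcp_rot: [[0.869, -0.495, -0.0], [-0.495, -0.869, -0.001], [0.0, 0.001, -1.0]]
force: [-1.7, -3.6, 7.2]
opening: 0.113
grasp_force: 30.0
shift [-0.3 -1.5 -5.1] turn -1.629 yaw -119.6 tilt [-0.03 -0.06] F [-1.6501 -3.6004  7.1728] M [-0.6999  0.3839  0.1951] j6 100.3 t 20.925
```

```bash
python3 -m handwheel '[{"xyz":[0,0,0],"delta_rot":[0,0,0],"hand":1},{"xyz":[0,0,0],"delta_rot":[0,0,0],"hand":1},{"xyz":[0,0,0],"delta_rot":[0,0,0],"hand":1},{"xyz":[0,0,0],"delta_rot":[0,0,0],"hand":1},{"xyz":[0,0,0],"delta_rot":[0,0,0.005],"hand":1}]'; python3 go.py 545.5 -73.5 64.7 -26.3
```

```text
time_s: 21.55
position: [0.545, -0.075, 0.0596]
tcp_rot: [[0.867, -0.499, -0.0], [-0.499, -0.867, -0.001], [0.0, 0.001, -1.0]]
force: [-1.8, -4.3, 6.4]
opening: 0.111
grasp_force: 30.0
shift [-0.3 -1.5 -5.1] turn -1.634 yaw -119.9 tilt [-0.03 -0.06] F [-1.8021 -4.2594  6.3506] M [-0.7183  0.4401  0.1758] j6 100.6 t 21.55
```

```bash
python3 -m handwheel '[{"xyz":[0,0,0],"delta_rot":[0,0,0.005],"hand":1},{"xyz":[0,0,0],"delta_rot":[0,0,0.01],"hand":1},{"xyz":[0,0,0],"delta_rot":[0,0,0.015],"hand":1},{"xyz":[0,0,0],"delta_rot":[0,0,0.015],"hand":1},{"xyz":[0,0,0],"delta_rot":[0,0,0.015],"hand":1}]'; python3 go.py 545.5 -73.5 64.7 -26.3
```

```text
time_s: 22.18
position: [0.5449, -0.075, 0.0596]
tcp_rot: [[0.859, -0.512, -0.001], [-0.512, -0.859, -0.001], [-0.0, 0.001, -1.0]]
force: [-2.0, -4.3, 7.1]
opening: 0.115
grasp_force: 30.0
shift [-0.3 -1.6 -5.1] turn -1.649 yaw -120.8 tilt [-0.04 -0.07] F [-2.0205 -4.2643  7.0951] M [-0.8596  0.4795  0.1267] j6 101.4 t 22.175
```

```bash
python3 -m handwheel '[{"xyz":[0,0,0],"delta_rot":[0,0,0.007],"hand":1},{"xyz":[0,0,0],"delta_rot":[0,0,0.014],"hand":1},{"xyz":[0,0,0],"delta_rot":[0,0,0.02],"hand":1},{"xyz":[0,0,0],"delta_rot":[0,0,0.02],"hand":1},{"xyz":[0,0,0],"delta_rot":[0,0,0.02],"hand":1}]'; python3 go.py 545.5 -73.5 64.7 -26.3
```

```text
time_s: 22.8
position: [0.5449, -0.0751, 0.0596]
tcp_rot: [[0.849, -0.528, -0.001], [-0.528, -0.849, -0.001], [0.0, 0.002, -1.0]]
force: [-2.1, -4.4, 8.0]
opening: 0.115
grasp_force: 30.0
shift [-0.3 -1.7 -5.1] turn -1.669 yaw -121.9 tilt [-0.05 -0.07] F [-2.1312 -4.3609  8.0379] M [-0.8461  0.5476  0.2605] j6 102.6 t 22.8
```

```bash
python3 -m handwheel '[{"xyz":[0,0,0],"delta_rot":[0,0,0],"hand":1},{"xyz":[0,0,0],"delta_rot":[0,0,0],"hand":1},{"xyz":[0,0,0],"delta_rot":[0,0,0],"hand":1},{"xyz":[0,0,0],"delta_rot":[0,0,0],"hand":1},{"xyz":[0,0,0],"delta_rot":[0,0,0],"hand":1}]'; python3 go.py 545.5 -73.5 64.7 -26.3
```

```text
time_s: 23.42
position: [0.5449, -0.0751, 0.0597]
tcp_rot: [[0.849, -0.528, -0.001], [-0.528, -0.849, -0.001], [-0.0, 0.001, -1.0]]
force: [-1.9, -4.1, 8.0]
opening: 0.111
grasp_force: 30.0
shift [-0.3 -1.7 -5. ] turn -1.669 yaw -121.9 tilt [-0.05 -0.07] F [-1.9498 -4.0733  7.9936] M [-0.7546  0.5146  0.2391] j6 102.6 t 23.425
```

```bash
python3 -m handwheel '[{"xyz":[0,0,-0.5],"delta_rot":[0,0,-0.08],"hand":1},{"xyz":[0,0,-0.8],"delta_rot":[0,0,-0.16],"hand":1},{"xyz":[0,0,-1.0],"delta_rot":[0,0,-0.24],"hand":1},{"xyz":[0,0,-1.3],"delta_rot":[0,0,-0.32],"hand":1},{"xyz":[0,0,-1.6],"delta_rot":[0,0,-0.4],"hand":1}]'; python3 go.py 545.5 -73.5 64.7 -26.3
```

```text
time_s: 24.05
position: [0.5451, -0.0745, 0.0602]
tcp_rot: [[0.988, -0.156, -0.001], [-0.156, -0.988, 0.0], [-0.001, 0.0, -1.0]]
force: [1.0, -2.4, -1.1]
opening: 0.112
grasp_force: 30.0
shift [ 0.2 -1.1 -4.5] turn -1.268 yaw -98.9 tilt [-0.03  0.  ] F [ 1.0328 -2.4233 -1.1473] M [-0.4827  0.0682 -0.0513] j6 79.5 t 24.05
```

```bash
python3 -m handwheel '[{"xyz":[0,0,-0.3],"delta_rot":[0,0,-0.08],"hand":1},{"xyz":[0,0,-0.6],"delta_rot":[0,0,-0.16],"hand":1},{"xyz":[0,0,-0.9],"delta_rot":[0,0,-0.24],"hand":1},{"xyz":[0,0,-1.2],"delta_rot":[0,0,-0.32],"hand":1},{"xyz":[0,0,-1.5],"delta_rot":[0,0,-0.4],"hand":1}]'; python3 go.py 545.5 -73.5 64.7 -26.3
```

```text
time_s: 24.68
position: [0.5449, -0.0741, 0.0616]
tcp_rot: [[0.97, 0.241, -0.001], [0.241, -0.97, 0.001], [-0.001, -0.001, -1.0]]
force: [-0.3, -0.9, 0.4]
opening: 0.113
grasp_force: 30.0
shift [ 0.7 -0.5 -3.1] turn -0.868 yaw -76.0 tilt [-0.05  0.04] F [-0.301  -0.9366  0.3733] M [-0.3256  0.0448 -0.0197] j6 56.6 t 24.675
```

```bash
python3 -m handwheel '[{"xyz":[0,0,-0.3],"delta_rot":[0,0,-0.08],"hand":1},{"xyz":[0,0,-0.6],"delta_rot":[0,0,-0.16],"hand":1},{"xyz":[0,0,-0.9],"delta_rot":[0,0,-0.24],"hand":1},{"xyz":[0,0,-1.2],"delta_rot":[0,0,-0.32],"hand":1},{"xyz":[0,0,-1.6],"delta_rot":[0,0,-0.42],"hand":1}]'; python3 go.py 545.5 -73.5 64.7 -26.3
```

```text
time_s: 25.3
position: [0.5446, -0.0737, 0.0632]
tcp_rot: [[0.788, 0.616, -0.002], [0.616, -0.788, 0.001], [-0.0, -0.002, -1.0]]
force: [1.0, -1.1, -0.7]
opening: 0.117
grasp_force: 30.0
shift [ 0.8  0.4 -1.5] turn -0.448 yaw -52.0 tilt [-0.09  0.08] F [ 0.9769 -1.1354 -0.7445] M [-0.1589  0.031   0.0229] j6 32.5 t 25.3
```

```bash
python3 -m handwheel '[{"xyz":[0,0,-0.3],"delta_rot":[0,0,-0.09],"hand":1},{"xyz":[0,0,-0.7],"delta_rot":[0,0,-0.18],"hand":1},{"xyz":[0,0,-1.1],"delta_rot":[0,0,-0.27],"hand":1},{"xyz":[0,0,-1.5],"delta_rot":[0,0,-0.36],"hand":1},{"xyz":[0,0,-1.8],"delta_rot":[0,0,-0.45],"hand":1}]'; python3 go.py 545.5 -73.5 64.7 -26.3
```

```text
time_s: 25.92
position: [0.5442, -0.0735, 0.0648]
tcp_rot: [[0.441, 0.897, -0.003], [0.897, -0.441, 0.002], [0.0, -0.003, -1.0]]
force: [0.0, -0.3, -0.1]
opening: 0.111
grasp_force: 30.0
shift [0.6 1.2 0.1] turn 0.002 yaw -26.2 tilt [-0.15  0.1 ] F [ 0.0219 -0.2535 -0.1484] M [-0.122   0.0808 -0.0343] j6 6.7 t 25.925
```

```bash
python3 -m handwheel '[{"xyz":[0,0.3,-1],"delta_rot":[0,0,0],"hand":1},{"xyz":[0,0.5,-2],"delta_rot":[0,0,0],"hand":1},{"xyz":[0,0.5,-3],"delta_rot":[0,0,0],"hand":1},{"xyz":[0,0.5,-4],"delta_rot":[0,0,0],"hand":1},{"xyz":[0,0.5,-4],"delta_rot":[0,0,0],"hand":1}]'; python3 go.py 628 58 125 -26.3
```

```text
time_s: 26.55
position: [0.5455, -0.0745, 0.0698]
tcp_rot: [[0.443, 0.896, -0.0], [0.896, -0.443, 0.0], [0.0, -0.0, -1.0]]
force: [-0.5, 0.0, -0.5]
opening: 0.113
grasp_force: 30.0
shift [155.4  15.2 -55.2] turn -0.0 yaw -26.3 tilt [-0.02  0.01] F [-0.5063  0.0354 -0.5411] M [-0.0703  0.1938  0.007 ] j6 6.9 t 26.55
```

Free. Lift clear, then check the telltale with the side camera.

```bash
python3 -m handwheel '[{"xyz":[0,0,-12],"delta_rot":[0,0,0],"hand":1},{"xyz":[0,0,-24],"delta_rot":[0,0,0],"hand":1},{"xyz":[0,0,-36],"delta_rot":[0,0,0],"hand":1},{"xyz":[0,0,-50],"delta_rot":[0,0,0],"hand":1},{"xyz":[0,0,-55],"delta_rot":[0,0,0],"hand":1}]'; python3 go.py 628 58 125 -26.3
python3 - <<'E'
from h import *
s=snap("side","side3"); o=cv2.imread("pics/side0.png")[:,:,::-1]
a=cv2.resize(o[205:265,257:317],(400,400),interpolation=2); b=cv2.resize(s[165:265,237:337],(400,400),interpolation=2); c=cv2.resize(s[205:265,257:317],(400,400),interpolation=2)
cv2.imwrite("pics/c4.png",cv2.convertScaleAbs(cv2.resize(np.hstack([a,b,c])[:,:,::-1],(798,266)),alpha=1.3))
E
```

```text
time_s: 27.18
position: [0.5464, -0.0749, 0.1263]
tcp_rot: [[0.443, 0.896, 0.002], [0.897, -0.443, -0.001], [0.0, 0.002, -1.0]]
force: [0.4, -0.0, -0.5]
opening: 0.113
grasp_force: 30.0
shift [155.3  14.3   1.4] turn 0.0 yaw -26.3 tilt [ 0.13 -0.05] F [ 0.3936 -0.0217 -0.5324] M [-0.1171  0.1255 -0.0539] j6 6.9 t 27.175
```

View pics/c4.png

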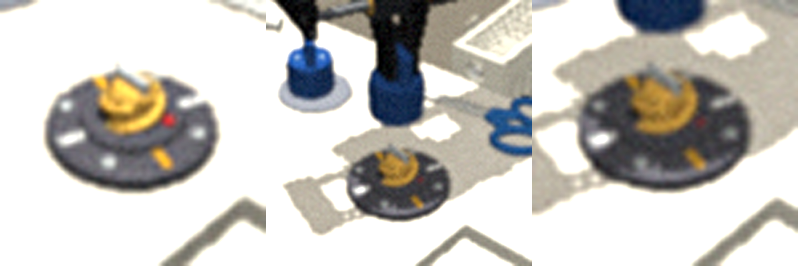

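The red pin was bright and proud at about (168,119) before. It now sits flat and lower at about (700,122), so the telltale is in, which agrees with the rim reaching 14 mm. The cap goes in the white tray.

```bash
python3 -m handwheel '[{"xyz":[30,3,0],"delta_rot":[0,0,0],"hand":1},{"xyz":[65,6,0],"delta_rot":[0,0,0],"hand":1},{"xyz":[100,9,0],"delta_rot":[0,0,0],"hand":1},{"xyz":[135,12,0],"delta_rot":[0,0,0],"hand":1},{"xyz":[155,14,0],"delta_rot":[0,0,0],"hand":1}]'
python3 -m handwheel '[{"xyz":[0,0,15],"delta_rot":[0,0,0],"hand":1},{"xyz":[0,0,32],"delta_rot":[0,0,0],"hand":1},{"xyz":[0,0,48],"delta_rot":[0,0,0],"hand":1},{"xyz":[0,0,60],"delta_rot":[0,0,0],"hand":1},{"xyz":[0,0,66],"delta_rot":[0,0,0],"hand":1}]'; python3 go.py 628 58 50 -26.3
python3 -c "
from h import *
s=snap('side','side4'); cv2.imwrite('pics/c5.png',cv2.resize(s[200:330,240:400],(640,520))[:,:,::-1])"
```

```text
time_s: 27.85
position: [0.6273, 0.0595, 0.1244]
tcp_rot: [[0.442, 0.897, -0.001], [0.897, -0.442, 0.0], [-0.0, -0.0, -1.0]]
force: [0.2, -0.9, -0.8]
opening: 0.116
grasp_force: 30.0
time_s: 28.48
position: [0.6263, 0.0577, 0.0575]
tcp_rot: [[0.444, 0.896, -0.002], [0.896, -0.444, 0.0], [-0.001, -0.002, -1.0]]
force: [0.1, 0.1, -0.8]
opening: 0.113
grasp_force: 30.0
shift [1.1 1.4 7.5] turn -0.001 yaw -26.3 tilt [-0.11  0.01] F [ 0.1114  0.075  -0.7766] M [-0.1245  0.0651 -0.0315] j6 21.4 t 28.475
```

View pics/c5.png

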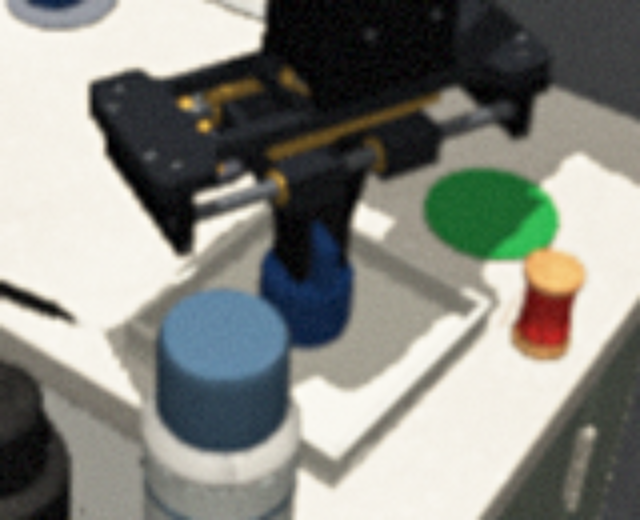

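The cap at about (305,290) hangs over the middle of the white tray, which spans about (110,330) to (490,300). Lower it and watch the force.

```bash
python3 -m handwheel '[{"xyz":[1,1,2],"delta_rot":[0,0,0],"hand":1},{"xyz":[1,1,4],"delta_rot":[0,0,0],"hand":1},{"xyz":[1,1,6],"delta_rot":[0,0,0],"hand":1},{"xyz":[1,1,7],"delta_rot":[0,0,0],"hand":1},{"xyz":[1,1,7.5],"delta_rot":[0,0,0],"hand":1}]'; python3 go.py 628 58 50 -26.3
```

```text
time_s: 29.15
position: [0.6283, 0.0586, 0.0513]
tcp_rot: [[0.443, 0.897, 0.0], [0.897, -0.443, -0.0], [0.0, 0.0, -1.0]]
force: [-0.8, 0.2, -0.3]
opening: 0.114
grasp_force: 30.0
shift [-0.7 -0.   1.3] turn 0.0 yaw -26.3 tilt [ 0.01 -0.  ] F [-0.7718  0.2446 -0.3364] M [-0.1222  0.0557 -0.0361] j6 21.5 t 29.15
```

```bash
python3 -m handwheel '[{"xyz":[0,0,0.2],"delta_rot":[0,0,0],"hand":1},{"xyz":[0,0,0.4],"delta_rot":[0,0,0],"hand":1},{"xyz":[0,0,0.6],"delta_rot":[0,0,0],"hand":1},{"xyz":[0,0,0.6],"delta_rot":[0,0,0],"hand":1},{"xyz":[0,0,0.6],"delta_rot":[0,0,0],"hand":1}]'; python3 go.py 628 58 50 -26.3
```

```text
time_s: 29.78
position: [0.6283, 0.0586, 0.0507]
tcp_rot: [[0.443, 0.896, -0.0], [0.896, -0.443, -0.0], [-0.0, -0.0, -1.0]]
force: [-0.2, 0.1, -0.6]
opening: 0.113
grasp_force: 30.0
shift [-0.6 -0.   0.7] turn -0.0 yaw -26.3 tilt [-0. -0.] F [-0.2376  0.0952 -0.6248] M [-0.1199  0.0759  0.0103] j6 21.5 t 29.775
```

Lower about 1 mm more, until the force changes, then release.

```bash
python3 -m handwheel '[{"xyz":[0,0,0.3],"delta_rot":[0,0,0],"hand":1},{"xyz":[0,0,0.6],"delta_rot":[0,0,0],"hand":1},{"xyz":[0,0,0.9],"delta_rot":[0,0,0],"hand":1},{"xyz":[0,0,1.2],"delta_rot":[0,0,0],"hand":1},{"xyz":[0,0,1.2],"delta_rot":[0,0,0],"hand":1}]'; python3 go.py 628 58 50 -26.3
```

```text
time_s: 30.4
position: [0.6283, 0.0586, 0.0497]
tcp_rot: [[0.443, 0.897, 0.0], [0.897, -0.443, -0.0], [-0.0, 0.0, -1.0]]
force: [0.0, -0.7, 1.8]
opening: 0.109
grasp_force: 30.0
shift [-0.6 -0.  -0.3] turn 0.0 yaw -26.3 tilt [ 0. -0.] F [ 0.0201 -0.7139  1.8281] M [-0.077   0.2183 -0.0258] j6 21.5 t 30.4
```

Contact. Open (partly) and retreat.

```bash
python3 -m handwheel '[{"xyz":[0,0,0],"delta_rot":[0,0,0],"hand":0.2},{"xyz":[0,0,0],"delta_rot":[0,0,0],"hand":0.2},{"xyz":[0,0,0],"delta_rot":[0,0,0],"hand":0.2},{"xyz":[0,0,0],"delta_rot":[0,0,0],"hand":0.2},{"xyz":[0,0,-2],"delta_rot":[0,0,0],"hand":0.2}]'
python3 -m handwheel '[{"xyz":[0,0,-10],"delta_rot":[0,0,0],"hand":0.2},{"xyz":[0,0,-30],"delta_rot":[0,0,0],"hand":0.2},{"xyz":[0,0,-60],"delta_rot":[0,0,0],"hand":0.2},{"xyz":[0,0,-95],"delta_rot":[0,0,0],"hand":0.2},{"xyz":[0,0,-110],"delta_rot":[0,0,0],"hand":0.2}]'
python3 -m handwheel '[{"xyz":[0,0,0],"delta_rot":[0,0,0],"hand":0.2},{"xyz":[0,0,0],"delta_rot":[0,0,0],"hand":0.2},{"xyz":[0,0,0],"delta_rot":[0,0,0],"hand":0.2},{"xyz":[0,0,0],"delta_rot":[0,0,0],"hand":0.2},{"xyz":[0,0,0],"delta_rot":[0,0,0],"hand":0.2}]'
python3 -c "
from h import *
s=snap('side','side5'); cv2.imwrite('pics/c6.png',cv2.resize(s[160:330,200:400],(600,510))[:,:,::-1])"
```

```text
time_s: 31.02
position: [0.6281, 0.0586, 0.0514]
tcp_rot: [[0.443, 0.896, -0.0], [0.896, -0.443, 0.0], [-0.0, -0.0, -1.0]]
force: [-0.4, -0.3, -0.3]
opening: 0.398
grasp_force: 0.0
time_s: 31.65
position: [0.6299, 0.0585, 0.1652]
tcp_rot: [[0.443, 0.897, 0.006], [0.897, -0.443, -0.0], [0.002, 0.005, -1.0]]
force: [0.2, 0.2, -0.4]
opening: 0.401
grasp_force: 0.0
time_s: 32.28
position: [0.6281, 0.0586, 0.1609]
tcp_rot: [[0.443, 0.896, -0.001], [0.896, -0.443, 0.0], [-0.0, -0.001, -1.0]]
force: [0.5, -0.4, 0.4]
opening: 0.4
grasp_force: 0.0
```

View pics/c6.png

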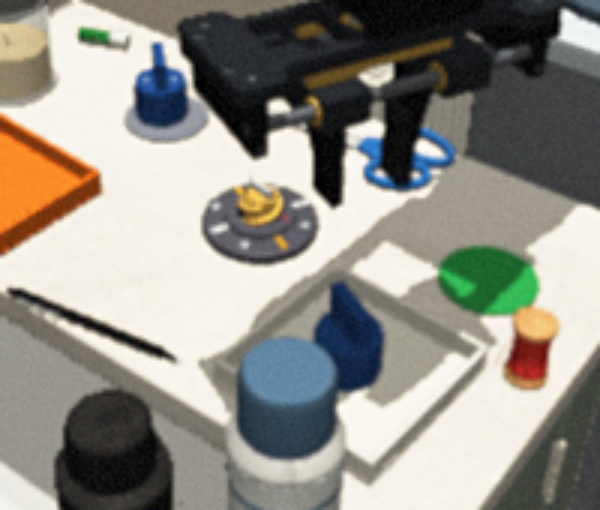

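The cap stands upright near (348,345) in the middle of the white tray, the gripper is clear, the other cap is still on the grey mat at (160,95), and the telltale looks flush.

```bash
python3 -c "
from rig import workorder
print(workorder.hand_in())"
```

```text
the job is handed in; nothing more can be done
None
```

The cap from the green mat screwed fully home (snug stop at about 1.65 rad, telltale looks pushed in), then I unscrewed it and stood it upright in the white tray; the job is handed in, but no verdict came back.

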